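Reset the shop alarm at the counter's key switch

ROBOT

A 7-joint arm with a two-finger parallel gripper is mounted at the origin on a cart in front of the work surface, level with it; the furniture and walls round the work are solid. World frame = base frame: x ahead of the robot, y to its left, z up, the work surface at z = 0. Lengths are in m, angles in rad, forces in N, time in s.
With the tool pointing down it reaches from about 0.4 to 0.875 m from the base axis. Payload 19.3 kg.
Tool frame: the origin (TCP) lies between the finger pads; the fingertips stand 25 mm ahead of it and the grasp point (between the pads) lies 6 mm ahead of it; z points along the fingers, y is the line along which they close (so a half turn about z gives the same grasp; the last joint's range is limited). The gripper opens to 85 mm and grips with 20 to 120 N. Pads are 22 mm wide; open, the fingers measure 114 mm over their backs; the gripper's body (76 mm by 85 mm) begins 54 mm behind the grasp point. The pads swing forward as they close: fully open they stand 13 mm farther back than shut.
Start: joints at [-1.314, 0.521, -0.036, 1.599, 0.021, 1.021, -0.113], TCP at [0.201, 0.592, 0.256] pointing down, gripper open.
Joint ranges: [-2.91, 2.91], [-0.3, 2.13], [-1.5, 1.42], [0.17, 2.43], [-1.26, 4.41], [0.16, 1.93], [-2.52, 2.52]. Speed limits (rad/s): [1.89, 1.89, 2.39, 2.39, 3.01, 3.01, 3.01].

INTERFACE

Orientations are given as a rotation vector (axis times angle).
In Python, from workcell import arm, eyes gives the robot as it stands. The module is installed in compiled form; this text tells all that it offers.
- The arm moves only by the tool move_arm, never from a script. Its argument "motion" is a list of rows, each an object of numbers: "tx", "ty", "tz": the shift along the tool's x, y, z in mm; "twist": the turn about the tool's z in degrees. A call has 1 to 8 rows; each row is the pose to reach, as a shift and turn from the pose commanded when the call began, along the tool's axes at that moment; what a row does not reach only later rows make up. A row lasts 1/12 s, in which the tool goes at most 41.7 mm and 7.16 degrees, less where a joint would pass 70% of its speed; a pose out of reach is approached as far as the arm can. A call with a gripper value outside its range is refused whole. "jaw" is the opening, from -1 (shut) to 1 (fully open), set as the call begins (left out, the last holds). The fingers move at their own pace and stop on an object; the grip force is fixed at half the most. Time passes only in rows, so rows that repeat a pose let the fingers close. It gives the time, the measured TCP pose, the force, the opening and the grip force at its end, in the units of the state.
- arm.get_obs(): the state, without advancing time (a new reading comes with each control period).
- eyes.read_camera(name): name is "scene" or "top" or "wrist"; returns (picture, depth): 400x640x3 uint8, red, green, blue; 400x640 float32, m along the optical axis (not along the pixel's ray), 0 where there is no reading.
- eyes.camera_params(name): a dict with "K" (3x3 intrinsics, pixels), "R" (3x3) and "t" (3): a world point X has camera coordinates R X + t. Camera axes: x right, y down, z forward; pixel columns grow to the right and rows downward; lengths in m; the calibration is good to about 2 mm. A picture is of the moment at which its call begins: read the wrist's pose just before it. camera_params takes no time and is no camera call; for the wrist camera it gives the pose at the moment of the call.
- arm.finish_job(): hands the job in; it is judged then, once.
The state is a dict: "clock": time; "joints": joint angles; "joint_velocities": joint speeds; "effort": joint torques, N m; "tcp_pos": TCP position; "orientation": TCP orientation; "contact_force": force on the tool from outside, world axes, zero at the start; "torque": the same for the moment, N m; "grip_width": opening from 0.0 (shut) to 1.0 (fully open); "grip_force": force on a finger pad.
Only numpy, scipy, OpenCV 4.12 (cv2) and the standard library are available. Lean on these libraries where they do the work, as an engineer would, in place of code of your own. Each camera call takes 0.05 s, during which the arm holds its last target. There are 200 camera calls.

TASK

Reset the shop alarm with its key: take the broad, square-headed key from the stand and push it fully into the key switch, then turn it clockwise to its stop and back home. Pull the key straight out and put it back fully down in the slot of the stand it came from, leaving the other two keys where they are.

Things in the scene. Friction and masses are not known exactly. Their poses are not given: they have to be found in the camera images.
- square_key_centre (a point): Centre of the broad square head of the key to use; grasp here. Black head 12 (x) x 46 (y) x 44 mm high; under it a steel collar 16 x 36 x 8 mm, then a flat steel blade 6 (x) x 18 (y) x 28 mm. Blade tip 58 mm, collar underside 30 mm below this point. z up, y along the width; alike after a half turn about z. Stands upright, blade down, in a slot of the stand. About 60 g.
- key_stand: Fixed wooden stand 54 (x) x 196 (y) x 40 mm high; origin at the centre of its underside. Three slots in its top, in a row along y at -65, 0 and 65 mm, hold one key each, collar resting on the top; which key is in which slot varies. Slots are 2 mm wider than the blade on each side, 32 mm deep, with bevelled mouths.
- keyway (a point): Centre of the key slot's mouth in the steel lock on top of the fixed grey housing (110 x 110 x 50 mm); 59 mm above the counter. z up, y along the slot at home; does not turn with the lock. Slot 8.4 (x) x 20.4 (y) mm, 31 mm deep, with a bevel 4 mm wide to lead the blade in. The key is fully in when its collar rests on the lock, its head centre 30 mm above this point.
- key_switch (a joint): Turn of the lock, rad: 0 at home, growing clockwise seen from above, to a solid stop at 1.05 (60 degrees). White ticks on the housing mark home and stop. A light spring (0.1 N m at the stop) returns it. The blade has about 8 degrees of play in the slot, so turn the key itself about 70 degrees to bring the lock to its stop.
- round_key_centre (a point): A key to leave alone: round black head 32 mm across, 12 mm thick, otherwise like the square-headed key. This point is 58 mm above its blade's tip, in the upper half of its head.
- narrow_key_centre (a point): A key to leave alone: narrow black head 20 mm wide, 36 mm high, 12 mm thick, otherwise like the square-headed key. This point is 58 mm above its blade's tip, near the middle of its head.
There are look-alikes about, which are no part of the job. What is shaped like the part that bears square_key_centre but purple is not meant.

How it is judged:
On the way, in this order (a step that is already met when the one before it is completed fails the run):
1. the square-headed key is fully in the key switch (head centre less than 37 mm above the lock's face) (z of square_key_centre in the frame of keyway below 0.037 m and horizontal distance between square_key_centre and keyway below 0.012 m and angle between square_key_centre's own z axis and vertical below 0.2 rad), for 0.1 s.
2. the lock is turned clockwise to its stop (above 0.87 rad) by the inserted key (all of step 1 and value of joint key_switch above 0.87 rad), for 0.1 s.
3. the lock is turned back home (below 0.18 rad) with the key still in (all of step 1 and value of joint key_switch below 0.18 rad), for 0.1 s.
At the end, for the whole second after the job is handed in: The square-headed key stands at rest, upright within 10 degrees, back in the slot it came from (head centre within 15 mm of where it started), and the lock is at home (below 0.18 rad) (distance of square_key_centre from where it was at the start of the episode below 0.015 m and angle between square_key_centre's own z axis and vertical below 0.18 rad and linear speed of square_key below 0.02 m/s and value of joint key_switch below 0.18 rad); the robot touches nothing.
It fails at once if another key is moved by more than 20 mm from its place (distance of any of round_key_centre, narrow_key_centre from where it was at the start of the episode above 0.02 m).
It also fails if it takes over 51 s, if anything falls off the work surface, if the arm or the gripper's body presses on something with over 40 N, if the wrist force passes 120 N, or if a joint passes its speed limit or range.

## Working session

There is one attempt and no reset: what is moved stays moved. The work goes in short steps, Python scripts to look and compute and a tool call to move; the robot and the scene stay as the last step left them, time stands still between calls to the robot, and variables do not carry over. Pictures are saved under pics/ and viewed, at most 10 in all, crops included, and the job is handed in when it is done.

Besides the shell and the picture viewer there is one more tool, called after "Call:" as name([rows], argument=value, ...), one row to a line, values as JSON. move_arm: Moves the arm, as the interface text tells. Its arguments: {"type":"object","properties":{"motion":{"type":"array"},"jaw":{"type":"number"}},"required":["motion"]}

```bash
mkdir -p pics
python3 - <<'E'
from workcell import arm, eyes
import cv2,numpy as np
o=arm.get_obs(); print(o)
for n in ("scene","top"):
    p,d=eyes.read_camera(n); cv2.imwrite(f"pics/{n}0.png",p[:,:,::-1]); np.savez(f"{n}0.npz",p=p,d=d,**eyes.camera_params(n))
    c=eyes.camera_params(n); print(n,c)
E
```

```text
{'clock': 0.0, 'joints': array([-1.31419436,  0.5220283 , -0.03634764,  1.59998333,  0.02121438,
        1.02112281, -0.11282725]), 'joint_velocities': array([ 0.00064014,  0.00166502,  0.0010476 , -0.00042394, -0.0006354 ,
       -0.00114797,  0.00016945]), 'effort': array([ 1.16018135e-03, -9.27121854e+01,  1.98055409e+00, -3.69935453e+01,
        1.78141793e-02,  8.33725906e-03, -6.36246887e-05]), 'tcp_pos': array([0.20056201, 0.59162151, 0.25572543]), 'orientation': array([-5.11060636e-01, -3.09963994e+00,  1.80890847e-03]), 'contact_force': array([ 0.09785535, -0.26594355,  0.60009057]), 'torque': array([-0.03233644,  0.03853555, -0.01672088]), 'grip_force': 0.0, 'grip_width': 0.9966057009688348}
scene {'K': array([[479.97565801,   0.        , 325.32458794],
       [  0.        , 479.97565801, 194.63369482],
       [  0.        ,   0.        ,   1.        ]]), 'R': array([[ 0.54155895, -0.84066061, -0.00190972],
       [-0.59635752, -0.38257423, -0.70568737],
       [ 0.59251296,  0.38331019, -0.70852078]]), 't': array([-0.43530666,  0.27385131,  0.83457402])}
top {'K': array([[413.23338757,   0.        , 321.78735434],
       [  0.        , 413.23338757, 200.03186932],
       [  0.        ,   0.        ,   1.        ]]), 'R': array([[-0.00147995, -0.99966069, -0.02600624],
       [-0.98837138,  0.00541656, -0.15196275],
       [ 0.15205205,  0.02547892, -0.98804403]]), 't': array([-0.19352665,  0.50569539,  1.0425824 ])}
```

View pics/scene0.png

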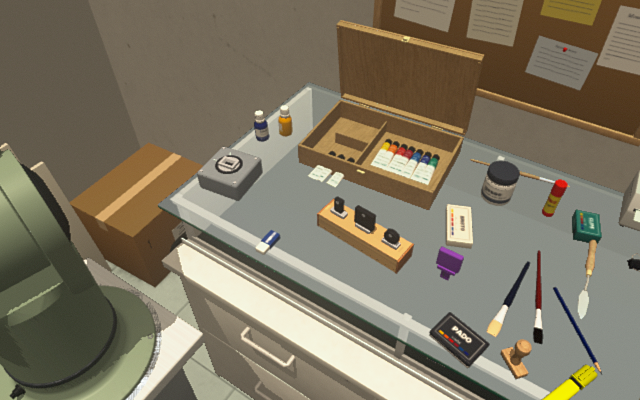

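View pics/top0.png

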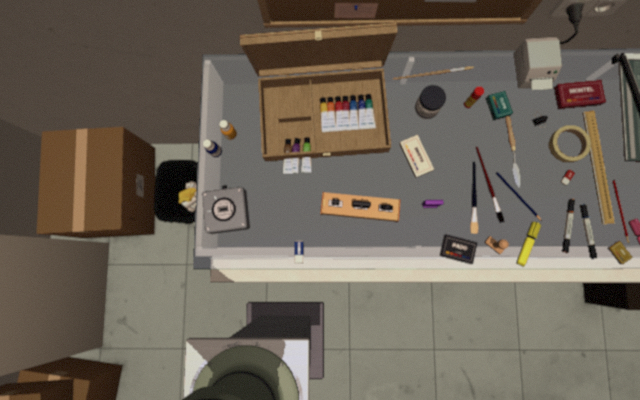

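```bash
cat > h.py <<'E'
import numpy as np,cv2
def ray(c,u,v,z):
    K,R,t=c['K'],c['R'],c['t']; C=-R.T@t
    d=R.T@np.linalg.solve(K,[u,v,1.]); return C+d*(z-C[2])/d[2]
def pts(c,d):
    K,R,t=c['K'],c['R'],c['t']; v,u=np.mgrid[:d.shape[0],:d.shape[1]]
    P=np.stack([(u-K[0,2])/K[0,0]*d,(v-K[1,2])/K[1,1]*d,d],-1); return (P-t)@R
E
python3 - <<'E'
from h import *
s=np.load('scene0.npz');t=np.load('top0.npz')
a=cv2.resize(s['p'][180:280,300:480],None,fx=4,fy=4,interpolation=2)[:, :720]
b=cv2.resize(t['p'][185:235,195:415],None,fx=3.27,fy=3.27,interpolation=2)
im=np.vstack([a,cv2.resize(b,(720,164))]); cv2.imwrite('pics/c1.png',im[:,:,::-1])
P=pts(t,t['d']); hsv=cv2.cvtColor(t['p'],cv2.COLOR_RGB2HSV)
def sel(m,n,x0,x1,y0,y1):
    mm=np.zeros_like(m);mm[y0:y1,x0:x1]=m[y0:y1,x0:x1]
    q=P[mm]; print(n,len(q),q.mean(0).round(4),q.min(0).round(3),q.max(0).round(3)); return q
z=P[...,2]
q=sel((z>.03)&(z<.05)&(hsv[...,1]>90),'stand',310,410,185,230); print(cv2.minAreaRect((q[:,:2]*1000).astype(np.float32)))
for x0,x1 in((325,345),(350,372),(375,398)): sel((z>.06),'key',x0,x1,185,230)
q=sel((z>.035)&(z<.055),'housing',198,252,180,240); print(cv2.minAreaRect((q[:,:2]*1000).astype(np.float32)))
q=sel((z>.054)&(z<.07),'lock',198,252,180,240);print(cv2.minEnclosingCircle((q[:,:2]*1000).astype(np.float32)))
P2=pts(s,s['d']);z=P2[...,2]
for x0,x1,y0,y1 in((325,348,190,222),(352,378,200,235),(380,402,222,250)):
    q=P2[y0:y1,x0:x1].reshape(-1,3);q=q[q[:,2]>.055];print('scene key',len(q),q.mean(0).round(4),q.min(0).round(3),q.max(0).round(3))
E
```

```text
stand 1323 [ 0.4865 -0.2941  0.038 ] [ 0.449 -0.396  0.031] [ 0.526 -0.191  0.049]
((488.65966796875, -294.1518249511719), (203.9599609375, 57.850669860839844), 83.8307876586914)
key 46 [ 0.4836 -0.2281  0.147 ] [ 0.341 -0.237  0.062] [ 0.501 -0.219  1.102]
key 118 [ 0.4839 -0.2922  0.1031] [ 0.341 -0.316  0.06 ] [ 0.495 -0.223  1.102]
key 68 [ 0.4722 -0.3496  0.1322] [ 0.341 -0.373  0.061] [ 0.486 -0.223  1.102]
housing 1655 [0.4783 0.0569 0.0484] [ 0.419 -0.001  0.035] [0.54  0.119 0.055]
((479.47705078125, 59.384849548339844), (110.61613464355469, 111.55665588378906), 7.898270606994629)
lock 150 [0.4796 0.0596 0.0569] [0.46  0.024 0.054] [0.524 0.103 0.062]
((501.174072265625, 63.139991760253906), 45.803897857666016)
scene key 126 [ 0.4737 -0.2442  0.0953] [-0.095 -0.581  0.055] [ 0.502 -0.221  0.784]
scene key 351 [ 0.4802 -0.301   0.0835] [-0.095 -0.581  0.055] [ 0.496 -0.273  0.784]
scene key 167 [ 0.4621 -0.3691  0.0897] [-0.095 -0.581  0.055] [ 0.491 -0.345  0.784]
```

View pics/c1.png

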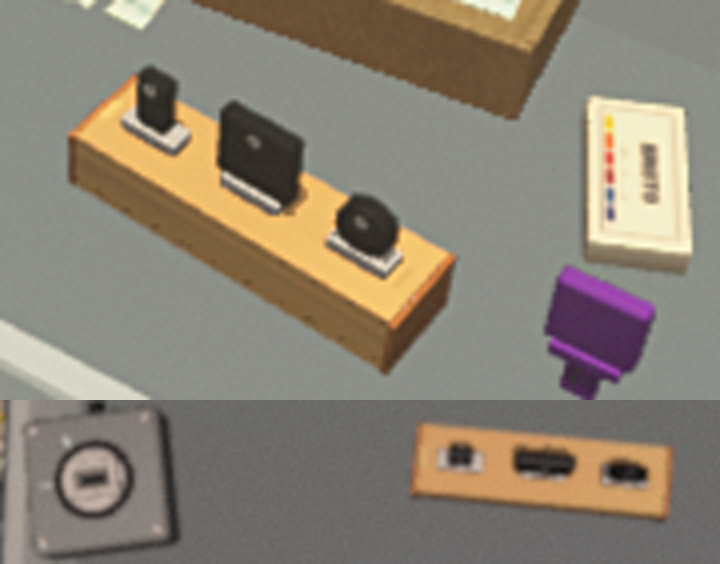

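Candidates in the scene view: narrow head (339,206), broad square head (364,218), round head (391,238), and a purple look-alike lying at (449,262). The crop confirms that the middle, black, square one is the key meant. The lock is at about (225,208) in the top view, yaw about +8°, and the stand's yaw is about -6°. I'm moving over the lock, turning the tool on the way.

Call:
move_arm([
  {"tx": -29, "ty": -30},
  {"tx": -58, "ty": -60},
  {"tx": -87, "ty": -90},
  {"tx": -116, "ty": -120},
  {"tx": -145, "ty": -150},
  {"tx": -174, "ty": -180},
  {"tx": -203, "ty": -210},
  {"tx": -203, "ty": -210},
])

```text
validation failed for argument at $.mo...
```

Call:
move_arm([
  {"tx": -29, "ty": -30, "twist": 7},
  {"tx": -58, "ty": -60, "twist": 14},
  {"tx": -87, "ty": -90, "twist": 21},
  {"tx": -116, "ty": -120, "twist": 28},
  {"tx": -145, "ty": -150, "twist": 35},
  {"tx": -174, "ty": -180, "twist": 42},
  {"tx": -203, "ty": -210, "twist": 49},
  {"tx": -203, "ty": -210, "twist": 56},
])

```text
validation failed for argument at $.mo...
```

```bash
cat >> h.py <<'E'
def shot(name):
    from workcell import arm,eyes
    c=eyes.camera_params('wrist'); o=arm.get_obs(); p,d=eyes.read_camera('wrist')
    np.savez(name+'.npz',p=p,d=d,**c); cv2.imwrite(f'pics/{name}.png',p[:,:,::-1]); return p,d,c,o
def axes(o): 
    return cv2.Rodrigues(np.array(o['orientation']))[0]
def status(o):
    A=axes(o); print('t',round(o['clock'],2),'tcp',o['tcp_pos'].round(4),'yaw(y)',np.degrees(np.arctan2(A[1,1],A[0,1])).round(2),'tilt',A[:,2].round(3),'j',o['joints'].round(2),'F',o['contact_force'].round(1),'grip',round(o['grip_width'],3),round(o['grip_force'],1))
def go(o,P):  # world point for TCP -> tool shift mm
    return (axes(o).T@(np.array(P)-o['tcp_pos'])*1000).round(1)
E
python3 - <<'E'
from h import *
p,d,c,o=shot('w1'); status(o); C=-c['R'].T@c['t']; print(C, c['K'][0,0], c['R'].round(2))
E
```

```text
t 0.1 tcp [0.2006 0.5916 0.2558] yaw(y) 71.27 tilt [-0.    -0.001 -1.   ] j [-1.31  0.52 -0.04  1.6   0.02  1.02 -0.11] F [ 0.2 -0.1 -0.1] grip 1.0 0.0
[0.13560103 0.61327237 0.37306964] 288.0777485638639 [[ 0.32  0.95 -0.  ]
 [ 0.91 -0.31  0.27]
 [ 0.26 -0.09 -0.96]]
```

View pics/w1.png

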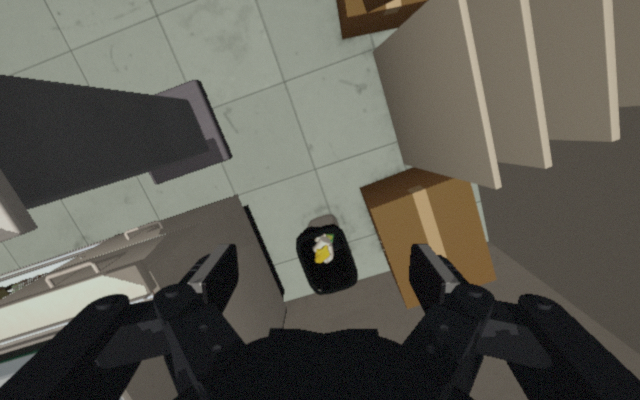

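The wrist view shows only the floor and boxes, because both moves were refused. I'll give all four numbers in each row.

Call:
move_arm([
  {"tx": -29, "ty": -30, "tz": 0, "twist": 0},
  {"tx": -58, "ty": -60, "tz": 0, "twist": 0},
  {"tx": -87, "ty": -90, "tz": 0, "twist": 0},
  {"tx": -116, "ty": -120, "tz": 0, "twist": 0},
  {"tx": -145, "ty": -150, "tz": 0, "twist": 0},
  {"tx": -174, "ty": -180, "tz": 0, "twist": 0},
  {"tx": -203, "ty": -210, "tz": 0, "twist": 0},
  {"tx": -203, "ty": -210, "tz": 0, "twist": 0},
])

```text
clock: 0.82
tcp_pos: [0.3285, 0.3212, 0.2564]
orientation: [0.522, 3.097, -0.003]
contact_force: [1.6, 0.1, 0.3]
grip_width: 0.999
grip_force: 0.0
```

Call:
move_arm([
  {"tx": -29, "ty": -30, "tz": 0, "twist": 7},
  {"tx": -58, "ty": -60, "tz": 0, "twist": 14},
  {"tx": -87, "ty": -90, "tz": 0, "twist": 21},
  {"tx": -116, "ty": -120, "tz": 0, "twist": 28},
  {"tx": -145, "ty": -150, "tz": 0, "twist": 35},
  {"tx": -174, "ty": -180, "tz": 0, "twist": 42},
  {"tx": -203, "ty": -210, "tz": 0, "twist": 49},
  {"tx": -203, "ty": -210, "tz": 0, "twist": 56},
])

```text
clock: 1.48
tcp_pos: [0.4525, 0.0569, 0.2567]
orientation: [1.922, 2.482, -0.001]
contact_force: [-0.9, -0.5, -0.3]
grip_width: 1.004
grip_force: 0.0
```

Run:
```python
from h import *
p,d,c,o=shot('w2'); status(o)
```

```text
t 1.48 tcp [0.4525 0.0569 0.2567] yaw(y) 14.47 tilt [ 0.002 -0.002 -1.   ] j [-0.56  0.26  0.37  2.04 -0.12  0.86  0.13] F [-0.9 -0.5 -0.3] grip 1.004 0.0
```

View pics/w2.png

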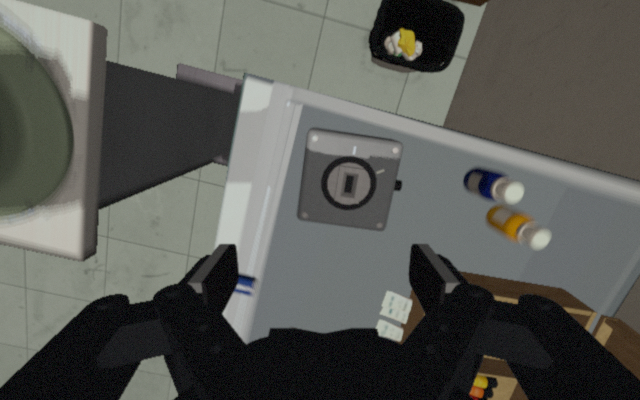

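The lock is clear in the wrist view: slot at about (349,184), home tick at (354,152), stop tick at (385,170). Measuring it, with the next move to the stand worked out as well.

```bash
cat > lock.py <<'E'
from h import *
import sys
f=np.load(sys.argv[1]); p=f['p']; g=cv2.cvtColor(p,cv2.COLOR_RGB2GRAY); x0,y0=[int(a) for a in sys.argv[2:4]]
print(ray(f,x0,y0,.059))
w=28; sub=g[y0-w:y0+w,x0-w:x0+w]
for th in (40,60,80):
    n,l,st,ce=cv2.connectedComponentsWithStats((sub<th).astype(np.uint8))
    for i in range(1,n):
        if 60<st[i,4]<900:
            m=l==i; v,u=np.nonzero(m); Q=np.array([ray(f,a+x0-w,b+y0-w,.059) for a,b in zip(u,v)])
            r=cv2.minAreaRect((Q[:,:2]*1000).astype(np.float32)); print(th,st[i,4],Q.mean(0).round(4),[np.round(k,1) for k in r])
P=pts(f,f['d']); z=P[...,2]
m=(z>.042)&(z<.054); m[:, :]&=(np.hypot(P[...,0]-.48,P[...,1]-.06)<.09)
r=cv2.minAreaRect((P[m][:,:2]*1000).astype(np.float32)); print('housing',m.sum(),np.median(P[m][:,2]),r)
m=(z>.055)&(z<.07)&(np.hypot(P[...,0]-.48,P[...,1]-.06)<.045)
print('lock',m.sum(),P[m].mean(0),np.median(z[m]))
E
python3 lock.py w2.npz 349 184
python3 - <<'E'
from h import *
from workcell import arm
o=arm.get_obs(); print(go(o,[.478,-.34,.257]))
E
```

```text
[0.48145376 0.05976046 0.059     ]
40 681 [0.4796 0.062  0.059 ] [array([480.8,  60. ]), array([59.4, 59.7]), np.float64(14.4)]
40 94 [0.4807 0.0601 0.059 ] [array([480.8,  60. ]), array([ 6.5, 17.9]), np.float64(6.4)]
60 877 [0.4798 0.0613 0.059 ] [array([480.8,  60. ]), array([61.5, 59.6]), np.float64(14.4)]
60 130 [0.4809 0.0598 0.059 ] [array([480.9,  59.8]), array([ 8.3, 19.7]), np.float64(7.5)]
80 230 [0.4821 0.059  0.059 ] [array([482.1,  58.6]), array([12.6, 24.7]), np.float64(5.1)]
housing 7794 0.04986287910917506 ((482.21990966796875, 58.080013275146484), (109.8863525390625, 109.99932861328125), 7.151519298553467)
lock 684 [0.48210771 0.05840194 0.05829672] 0.058483549676817174
[-3.946e+02 -7.080e+01 -3.000e-01]
```

Call:
move_arm([
  {"tx": -41, "ty": -10, "tz": 0, "twist": 3},
  {"tx": -81, "ty": -19, "tz": 0, "twist": 6},
  {"tx": -121, "ty": -28, "tz": 0, "twist": 9},
  {"tx": -161, "ty": -38, "tz": 0, "twist": 12},
  {"tx": -201, "ty": -47, "tz": 0, "twist": 15},
  {"tx": -241, "ty": -57, "tz": 0, "twist": 18},
  {"tx": -281, "ty": -66, "tz": 0, "twist": 21},
  {"tx": -321, "ty": -76, "tz": 0, "twist": 21},
])

```text
clock: 2.2
tcp_pos: [0.4618, -0.2668, 0.2562]
orientation: [-2.328, -2.109, -0.001]
contact_force: [0.7, 0.5, 0.7]
grip_width: 0.998
grip_force: 0.0
```

Run:
```python
from h import *
p,d,c,o=shot('w3'); status(o)
P=pts(c,d); z=P[...,2]; near=np.hypot(P[...,0]-.488,P[...,1]+.294)<.13
m=near&(z>.037)&(z<.043); r=cv2.minAreaRect((P[m][:,:2]*1000).astype(np.float32)); print('stand',m.sum(),r)
m=(near&(z>.058)&(z<.13)).astype(np.uint8)
n,l,st,ce=cv2.connectedComponentsWithStats(m)
for i in range(1,n):
    if st[i,4]>40:
        q=P[l==i]; k=q[q[:,2]>np.percentile(q[:,2],95)-.006]; print(st[i],q.max(0).round(4),np.percentile(q[:,2],95).round(4)); print('  top',len(k),k.mean(0).round(4),cv2.minAreaRect((k[:,:2]*1000).astype(np.float32)))
```

```text
t 2.2 tcp [ 0.4618 -0.2668  0.2562] yaw(y) -5.66 tilt [ 0.     0.001 -1.   ] j [ 0.02  0.42  0.53  1.86 -0.26  0.93  0.57] F [0.7 0.5 0.7] grip 0.998 0.0
stand 5714 ((489.97015380859375, -295.4032287597656), (203.24827575683594, 57.08355712890625), 84.18029022216797)
[347 136  14  22 276] [ 0.5026 -0.2209  0.0853] 0.0848
  top 233 [ 0.4965 -0.2307  0.0831] ((496.72308349609375, -230.92483520507812), (19.828622817993164, 11.290413856506348), 85.87932586669922)
[346 184  14  48 627] [ 0.4973 -0.2723  0.0938] 0.0926
  top 484 [ 0.4901 -0.294   0.0912] ((490.3005676269531, -295.05914306640625), (44.76347351074219, 12.023618698120117), 84.1183090209961)
[344 243  12  27 288] [ 0.4907 -0.344   0.0786] 0.0778
  top 195 [ 0.4834 -0.3584  0.0756] ((483.2771301269531, -359.6273193359375), (24.370529174804688, 11.525279998779297), 85.33141326904297)
```

View pics/w3.png

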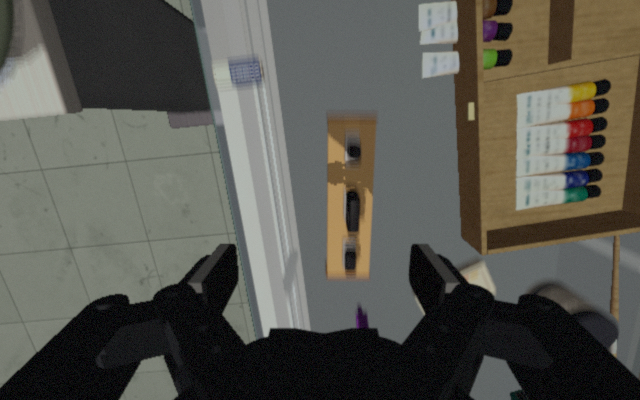

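Wrist view: three keys on the stand, narrow (353,148), square (352,210), round (350,258). The square key measures 45 x 12 mm with its top at z 0.0926, as expected. Hovering above it for a check at rest.

Run:
```python
from h import *
from workcell import arm
o=arm.get_obs(); status(o); print(go(o,[.4902,-.2947,.165]))
f=np.load('w3.npz'); P=pts(f,f['d']); m=(P[...,2]>.04)&(P[...,0]>.53)&(P[...,0]<.7)&(abs(P[...,1]+.29)<.06)&(P[...,2]<.15); print(P[m].min(0) if m.any() else None)
```

```text
t 2.25 tcp [ 0.4603 -0.2748  0.2566] yaw(y) -5.92 tilt [ 0.    -0.004 -1.   ] j [ 0.03  0.43  0.54  1.86 -0.26  0.93  0.58] F [-8.7 -6.2 -2. ] grip 0.999 0.0
[-16.4  31.7  91.7]
[ 0.63159125 -0.34986346  0.04002598]
```

Call:
move_arm([
  {"tx": -16, "ty": 32, "tz": 20, "twist": 0},
  {"tx": -16, "ty": 32, "tz": 55, "twist": 0},
  {"tx": -16, "ty": 32, "tz": 90, "twist": 0},
  {"tx": -16, "ty": 32, "tz": 90, "twist": 0},
  {"tx": -16, "ty": 32, "tz": 90, "twist": 0},
])

```text
clock: 2.67
tcp_pos: [0.4913, -0.2841, 0.1657]
orientation: [-2.325, -2.108, 0.002]
contact_force: [0.3, 1.2, 1.0]
grip_width: 0.999
grip_force: 0.0
```

```bash
cat > key.py <<'E'
from h import *
import sys
p,d,c,o=shot(sys.argv[1]); status(o)
P=pts(c,d); z=P[...,2]; near=np.hypot(P[...,0]-.490,P[...,1]+.2947)<.033
q=P[near&(z>.084)&(z<.1)]; r=cv2.minAreaRect((q[:,:2]*1000).astype(np.float32)); print(len(q),q.mean(0),r)
m=np.hypot(P[...,0]-.488,P[...,1]+.294)<.13
m&=(z>.037)&(z<.043); print('stand',cv2.minAreaRect((P[m][:,:2]*1000).astype(np.float32)))
E
python3 key.py w4
python3 - <<'E'
from h import *
from workcell import arm
o=arm.get_obs(); status(o); print(go(o,[.4902,-.2947,.08]))
E
```

```text
t 2.67 tcp [ 0.4913 -0.2841  0.1657] yaw(y) -5.6 tilt [-0.003  0.001 -1.   ] j [ 0.1   0.6   0.46  1.85 -0.36  0.78  0.65] F [0.3 1.2 1. ] grip 0.999 0.0
1000 [ 0.49049876 -0.29335991  0.09106221] ((490.4461975097656, -295.20355224609375), (45.898338317871094, 11.71017074584961), 84.20025634765625)
stand ((490.3018798828125, -295.8689880371094), (203.32626342773438, 56.589866638183594), 84.21339416503906)
t 2.72 tcp [ 0.4921 -0.2847  0.1673] yaw(y) -5.62 tilt [-0.  0. -1.] j [ 0.1   0.59  0.46  1.85 -0.36  0.78  0.65] F [ 0.4 -1.1  0.5] grip 1.002 0.0
[-10.1  -0.9  87.3]
```

The check agrees: key at (0.4904,-0.295), yaw -5.8°. Descending to grasp it.

Call:
move_arm([
  {"tx": -10, "ty": -1, "tz": 15, "twist": 0},
  {"tx": -10, "ty": -1, "tz": 40, "twist": 0},
  {"tx": -10, "ty": -1, "tz": 65, "twist": 0},
  {"tx": -10, "ty": -1, "tz": 87, "twist": 0},
  {"tx": -10, "ty": -1, "tz": 87, "twist": 0},
  {"tx": -10, "ty": -1, "tz": 87, "twist": 0},
])

```text
clock: 3.22
tcp_pos: [0.4905, -0.2949, 0.081]
orientation: [2.328, 2.108, 0.001]
contact_force: [-0.4, 0.0, 0.1]
grip_width: 1.002
grip_force: 0.0
```

Call:
move_arm([
  {"tx": 0, "ty": 0, "tz": 0, "twist": 0},
  {"tx": 0, "ty": 0, "tz": 0, "twist": 0},
  {"tx": 0, "ty": 0, "tz": 0, "twist": 0},
  {"tx": 0, "ty": 0, "tz": 0, "twist": 0},
  {"tx": 0, "ty": 0, "tz": 0, "twist": 0},
  {"tx": 0, "ty": 0, "tz": 0, "twist": 0},
  {"tx": 0, "ty": 0, "tz": 0, "twist": 0},
  {"tx": 0, "ty": 0, "tz": 0, "twist": 0},
], jaw=-1)

```text
clock: 3.88
tcp_pos: [0.4898, -0.2949, 0.0797]
orientation: [-2.33, -2.108, -0.0]
contact_force: [-1.9, 1.7, 7.7]
grip_width: 0.131
grip_force: 58.3
```

```bash
python3 key.py w5
python3 - <<'E'
from workcell import arm
from h import *
status(arm.get_obs())
E
```

```text
t 3.88 tcp [ 0.4898 -0.2949  0.0797] yaw(y) -5.73 tilt [ 0.  0. -1.] j [ 0.18  0.73  0.38  1.88 -0.44  0.62  0.73] F [-1.9  1.7  7.7] grip 0.131 58.3
4183 [ 0.490174   -0.29102104  0.09199227] ((487.4841613769531, -287.31671142578125), (48.713897705078125, 49.00584411621094), 46.09682846069336)
stand ((492.4682922363281, -277.5158386230469), (167.72314453125, 57.61223602294922), 84.52350616455078)
t 3.93 tcp [ 0.4898 -0.2949  0.0797] yaw(y) -5.73 tilt [ 0.  0. -1.] j [ 0.18  0.73  0.38  1.88 -0.44  0.62  0.73] F [-2.1  0.6  7.7] grip 0.134 58.3
```

Gripped. Lifting straight up, then over to the lock.

Call:
move_arm([
  {"tx": 0, "ty": 0, "tz": -10, "twist": 0},
  {"tx": 0, "ty": 0, "tz": -25, "twist": 0},
  {"tx": 0, "ty": 0, "tz": -45, "twist": 0},
  {"tx": 0, "ty": 0, "tz": -70, "twist": 0},
  {"tx": 0, "ty": 0, "tz": -95, "twist": 0},
  {"tx": 0, "ty": 0, "tz": -95, "twist": 0},
])

```text
clock: 4.43
tcp_pos: [0.4911, -0.296, 0.179]
orientation: [2.326, 2.104, 0.003]
contact_force: [0.6, 0.5, 0.6]
grip_width: 0.134
grip_force: 58.5
```

Call:
move_arm([
  {"tx": 25, "ty": -3, "tz": 0, "twist": 0},
  {"tx": 60, "ty": -7, "tz": 0, "twist": -2},
  {"tx": 95, "ty": -12, "tz": 0, "twist": -4},
  {"tx": 135, "ty": -17, "tz": 0, "twist": -6},
  {"tx": 175, "ty": -22, "tz": 0, "twist": -8},
  {"tx": 215, "ty": -27, "tz": 0, "twist": -10},
  {"tx": 250, "ty": -31, "tz": 0, "twist": -12},
  {"tx": 275, "ty": -35, "tz": 0, "twist": -13},
])

```text
clock: 5.1
tcp_pos: [0.4822, -0.0145, 0.1746]
orientation: [-2.071, -2.362, -0.001]
contact_force: [0.4, 0.3, -0.5]
grip_width: 0.134
grip_force: 58.4
```

Run:
```python
from h import *
p,d,c,o=shot('w6'); status(o); print(go(o,[.481,.0597,.172]))
```

```text
t 5.1 tcp [ 0.4822 -0.0145  0.1746] yaw(y) 7.52 tilt [ 0.     0.001 -1.   ] j [-0.42  0.45  0.43  2.06 -0.29  0.68  0.33] F [ 0.4  0.3 -0.5] grip 0.134 58.4
[73.7  8.6  2.7]
```

View pics/w6.png

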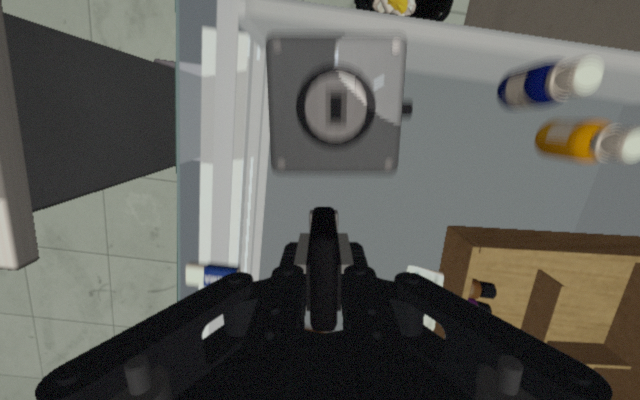

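The lock is at (335,107) and the gripped key, seen from above, at about (323,265). I'll let the arm settle and re-measure both from here.

Call:
move_arm([
  {"tx": 0, "ty": 0, "tz": 0, "twist": 0},
  {"tx": 0, "ty": 0, "tz": 0, "twist": 0},
])

```text
clock: 5.32
tcp_pos: [0.4824, -0.0178, 0.1746]
orientation: [2.075, 2.358, 0.0]
contact_force: [-0.5, -0.2, -0.4]
grip_width: 0.131
grip_force: 58.4
```

```bash
python3 - <<'E'
from h import *
p,d,c,o=shot('w7'); status(o); print(go(o,[.481,.0597,.172]))
P=pts(c,d); A=axes(o); T=(P-o['tcp_pos'])@A*1000
m=(abs(T[...,1])<12)&(abs(T[...,0])<40)&(T[...,2]>-18)&(T[...,2]<-6); m[:190]=0
v,u=np.nonzero(m); print('key top in tool',m.sum(),T[m].min(0),T[m].max(0),u.min(),u.max(),v.min(),v.max())
for a in (-30,-25,-23,-20): 
    mm=m&(abs(T[...,0]-a)<1); print(a,mm.sum())
for a in (20,23,25,30): 
    mm=m&(abs(T[...,0]-a)<1); print(a,mm.sum())
h=c['R'] ;
E
python3 lock.py w7.npz 335 107
```

```text
t 5.32 tcp [ 0.4824 -0.0178  0.1746] yaw(y) 7.3 tilt [ 0. -0. -1.] j [-0.41  0.45  0.43  2.06 -0.29  0.68  0.33] F [-0.5 -0.2 -0.4] grip 0.131 58.4
[77.   8.4  2.6]
key top in tool 3504 [-23.42792256 -11.92819153 -17.99079617] [23.09725221 11.9921739  -6.01025988] 294 354 231 331
-30 0
-25 0
-23 19
-20 103
20 155
23 87
25 0
30 0
[0.48163903 0.05831308 0.059     ]
40 62 [0.4605 0.0734 0.059 ] [array([461.8,  72.1]), array([6.8, 7.9]), np.float64(6.4)]
40 220 [0.4817 0.058  0.059 ] [array([482. ,  57.9]), array([ 6.9, 18.4]), np.float64(7.3)]
60 72 [0.4606 0.0731 0.059 ] [array([459.8,  73. ]), array([12. ,  5.8]), np.float64(57.5)]
60 270 [0.4819 0.0578 0.059 ] [array([481.7,  57.5]), array([ 7.8, 19.2]), np.float64(8.2)]
60 63 [0.4645 0.0384 0.059 ] [array([463.9,  38.2]), array([ 6., 12.]), np.float64(47.5)]
80 85 [0.4609 0.0728 0.059 ] [array([460. ,  72.9]), array([13. ,  6.3]), np.float64(56.9)]
80 351 [0.4822 0.058  0.059 ] [array([482.9,  57.6]), array([10. , 20.7]), np.float64(7.7)]
80 72 [0.4646 0.0387 0.059 ] [array([463.7,  38.6]), array([ 6.2, 12.6]), np.float64(45.3)]
housing 17046 0.0499064915759552 ((482.3004455566406, 57.54960632324219), (110.4486083984375, 109.63652801513672), 7.269948482513428)
lock 1506 [0.48219327 0.05891995 0.05833932] 0.058531940853896514
```

Lock centre at (0.482,0.058), yaw 7.3°, and the key is centred in the tool. Moving over the lock, then partway down.

Call:
move_arm([
  {"tx": 20, "ty": 2, "tz": 0, "twist": 0},
  {"tx": 50, "ty": 6, "tz": 0, "twist": 0},
  {"tx": 75, "ty": 9, "tz": 5, "twist": 0},
  {"tx": 75, "ty": 9, "tz": 20, "twist": 0},
  {"tx": 75, "ty": 9, "tz": 40, "twist": 0},
  {"tx": 75, "ty": 9, "tz": 40, "twist": 0},
  {"tx": 75, "ty": 9, "tz": 40, "twist": 0},
])

```text
clock: 5.95
tcp_pos: [0.4817, 0.0564, 0.1342]
orientation: [-2.078, -2.355, 0.003]
contact_force: [0.7, 1.4, 0.1]
grip_width: 0.132
grip_force: 58.5
```

Run:
```python
from h import *
p,d,c,o=shot('w8'); status(o); print(go(o,[.482,.058,.0997]))
P=pts(c,d); z=P[...,2]; m=(z>.045)&(z<.053)&(np.hypot(P[...,0]-.482,P[...,1]-.058)<.085)
print('housing',m.sum(),cv2.minAreaRect((P[m][:,:2]*1000).astype(np.float32)))
```

```text
t 5.95 tcp [0.4817 0.0564 0.1342] yaw(y) 7.14 tilt [-0.001 -0.001 -1.   ] j [-0.53  0.53  0.38  2.08 -0.34  0.6   0.22] F [0.7 1.4 0.1] grip 0.132 58.5
[ 1.6  0.6 34.5]
housing 14500 ((482.1283264160156, 59.0055046081543), (109.01698303222656, 108.19483947753906), 7.197835922241211)
```

View pics/w8.png

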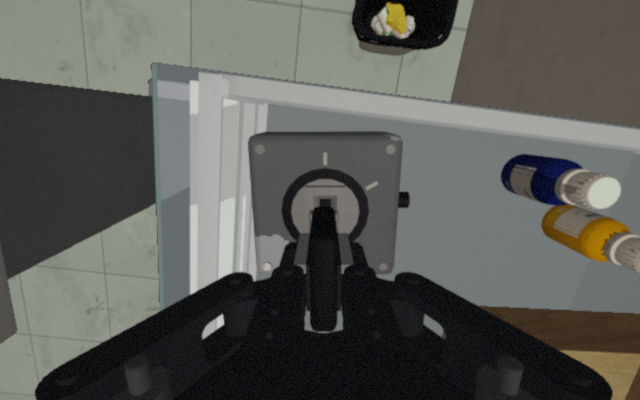

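The key (column 323) lines up with the slot and home tick (column 325). Inserting gently.

Call:
move_arm([
  {"tx": 1, "ty": 1, "tz": 4, "twist": 0},
  {"tx": 1, "ty": 1, "tz": 9, "twist": 0},
  {"tx": 1, "ty": 1, "tz": 14, "twist": 0},
  {"tx": 1, "ty": 1, "tz": 19, "twist": 0},
  {"tx": 1, "ty": 1, "tz": 19, "twist": 0},
])

```text
clock: 6.42
tcp_pos: [0.4823, 0.0588, 0.1144]
orientation: [-2.076, -2.357, 0.002]
contact_force: [-0.4, -0.7, -0.0]
grip_width: 0.132
grip_force: 58.5
```

Call:
move_arm([
  {"tx": 0, "ty": 0, "tz": 5, "twist": 0},
  {"tx": 0, "ty": 0, "tz": 10, "twist": 0},
  {"tx": 0, "ty": 0, "tz": 14, "twist": 0},
  {"tx": 0, "ty": 0, "tz": 14, "twist": 0},
  {"tx": 0, "ty": 0, "tz": 15, "twist": 0},
  {"tx": 0, "ty": 0, "tz": 15, "twist": 0},
])

```text
clock: 6.92
tcp_pos: [0.4827, 0.0589, 0.1002]
orientation: [-2.076, -2.358, 0.0]
contact_force: [0.5, -1.0, -0.8]
grip_width: 0.13
grip_force: 58.5
```

The key is in, with its head about 31 mm above the lock face. Turning clockwise.

Call:
move_arm([
  {"tx": 0, "ty": 0, "tz": 0, "twist": 5},
  {"tx": 0, "ty": 0, "tz": 0, "twist": 12},
  {"tx": 0, "ty": 0, "tz": 0, "twist": 19},
  {"tx": 0, "ty": 0, "tz": 0, "twist": 26},
  {"tx": 0, "ty": 0, "tz": 0, "twist": 33},
  {"tx": 0, "ty": 0, "tz": 0, "twist": 39},
  {"tx": 0, "ty": 0, "tz": 0, "twist": 45},
  {"tx": 0, "ty": 0, "tz": 0, "twist": 50},
])

```text
clock: 7.58
tcp_pos: [0.4824, 0.0591, 0.1004]
orientation: [-2.881, -1.252, 0.001]
contact_force: [-2.5, 0.1, 0.4]
grip_width: 0.133
grip_force: 58.7
```

Run:
```python
from workcell import arm
from h import *
o=arm.get_obs(); status(o); print(o['torque'])
```

```text
t 7.58 tcp [0.4824 0.0591 0.1004] yaw(y) -43.02 tilt [-0.001  0.    -1.   ] j [-0.66  0.64  0.57  2.1  -0.64  0.58 -0.37] F [-2.5  0.1  0.4] grip 0.133 58.7
[0.01086341 0.60979552 0.14691211]
```

Call:
move_arm([
  {"tx": 0, "ty": 0, "tz": 0, "twist": 5},
  {"tx": 0, "ty": 0, "tz": 0, "twist": 10},
  {"tx": 0, "ty": 0, "tz": 0, "twist": 14},
  {"tx": 0, "ty": 0, "tz": 0, "twist": 17},
  {"tx": 0, "ty": 0, "tz": 0, "twist": 19},
  {"tx": 0, "ty": 0, "tz": 0, "twist": 20},
  {"tx": 0, "ty": 0, "tz": 0, "twist": 20},
  {"tx": 0, "ty": 0, "tz": 0, "twist": 20},
])

```text
clock: 8.25
tcp_pos: [0.4825, 0.0591, 0.1004]
orientation: [-3.052, -0.743, 0.0]
contact_force: [-3.2, -0.6, 3.1]
grip_width: 0.132
grip_force: 59.1
```

Run:
```python
from h import *
p,d,c,o=shot('w9'); status(o); print(o['torque'])
A=axes(o); T=(pts(c,d)-o['tcp_pos'])@A*1000
m=(abs(T[...,1])<12)&(abs(T[...,0])<30)&(T[...,2]>-16)&(T[...,2]<-9)
k=T[m]; print('head in tool',len(k),cv2.minAreaRect(k[:,:2].astype(np.float32)),np.median(k[:,2]))
```

```text
t 8.25 tcp [0.4825 0.0591 0.1004] yaw(y) -62.65 tilt [-0.  0. -1.] j [-0.72  0.67  0.67  2.1  -0.74  0.61 -0.62] F [-3.2 -0.6  3.1] grip 0.132 59.1
[0.12610611 0.7392161  0.09361192]
head in tool 3235 ((0.13803863525390625, 2.339488983154297), (23.354108810424805, 46.00590133666992), 78.22981262207031) -11.77300982863078
```

View pics/w9.png

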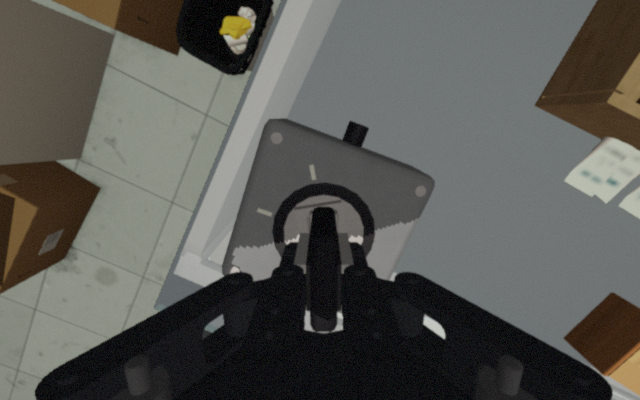

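In the last view the lock's index line at (293,209)-(340,202) sits about 8° behind the key, so with the key at 70° the lock is at its 60° stop. Turning back home, with a slight overshoot.

Call:
move_arm([
  {"tx": 0, "ty": 0, "tz": 0, "twist": -5},
  {"tx": 0, "ty": 0, "tz": 0, "twist": -12},
  {"tx": 0, "ty": 0, "tz": 0, "twist": -19},
  {"tx": 0, "ty": 0, "tz": 0, "twist": -26},
  {"tx": 0, "ty": 0, "tz": 0, "twist": -33},
  {"tx": 0, "ty": 0, "tz": 0, "twist": -39},
  {"tx": 0, "ty": 0, "tz": 0, "twist": -45},
  {"tx": 0, "ty": 0, "tz": 0, "twist": -50},
])

```text
clock: 8.97
tcp_pos: [0.4828, 0.0588, 0.1004]
orientation: [2.448, 1.969, 0.001]
contact_force: [-1.2, 0.1, -0.6]
grip_width: 0.128
grip_force: 58.5
```

Call:
move_arm([
  {"tx": 0, "ty": 0, "tz": 0, "twist": -7},
  {"tx": 0, "ty": 0, "tz": 0, "twist": -14},
  {"tx": 0, "ty": 0, "tz": 0, "twist": -20},
  {"tx": 0, "ty": 0, "tz": 0, "twist": -25},
  {"tx": 0, "ty": 0, "tz": 0, "twist": -25},
  {"tx": 0, "ty": 0, "tz": 0, "twist": -22},
  {"tx": 0, "ty": 0, "tz": 0, "twist": -20},
  {"tx": 0, "ty": 0, "tz": 0, "twist": -20},
])

```text
clock: 9.63
tcp_pos: [0.483, 0.0589, 0.1003]
orientation: [2.081, 2.353, 0.0]
contact_force: [0.0, -0.5, -1.0]
grip_width: 0.133
grip_force: 58.6
```

Run:
```python
from h import *
p,d,c,o=shot('w10'); status(o); print(o['torque'])
# lock index line: edges
g=cv2.cvtColor(p,cv2.COLOR_RGB2GRAY)
cv2.imwrite('pics/w10c.png',cv2.resize(g[130:350,220:430],None,fx=2.5,fy=2.5))
```

```text
t 9.63 tcp [0.483  0.0589 0.1003] yaw(y) 7.03 tilt [ 0.001 -0.    -1.   ] j [-0.5   0.59  0.34  2.09 -0.38  0.52  0.25] F [ 0.  -0.5 -1. ] grip 0.133 58.6
[ 0.00847352 -0.01095934  0.09068271]
```

View pics/w10c.png

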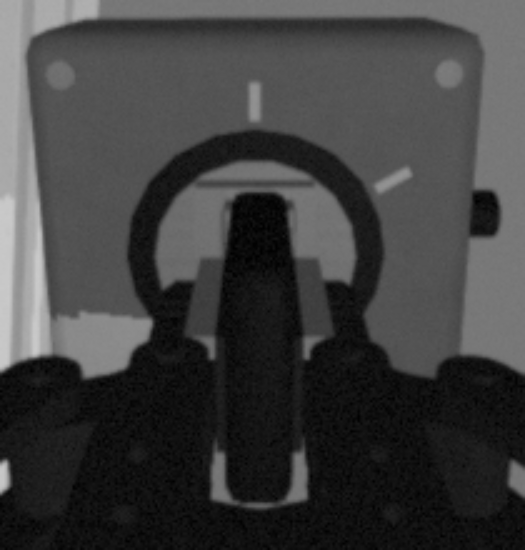

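The index line is square to the home tick, so the lock is home. Pulling the key straight out and going back to the stand.

Call:
move_arm([
  {"tx": 0, "ty": 0, "tz": -8, "twist": 0},
  {"tx": 0, "ty": 0, "tz": -20, "twist": 0},
  {"tx": 0, "ty": 0, "tz": -35, "twist": 0},
  {"tx": 0, "ty": 0, "tz": -55, "twist": 0},
  {"tx": 0, "ty": 0, "tz": -75, "twist": 0},
  {"tx": 0, "ty": 0, "tz": -75, "twist": 0},
])

```text
clock: 10.18
tcp_pos: [0.4841, 0.059, 0.1787]
orientation: [2.074, 2.356, 0.006]
contact_force: [1.4, 0.0, -0.5]
grip_width: 0.134
grip_force: 58.7
```

Call:
move_arm([
  {"tx": -25, "ty": -3, "tz": 0, "twist": 1},
  {"tx": -60, "ty": -6, "tz": 0, "twist": 3},
  {"tx": -100, "ty": -10, "tz": 0, "twist": 5},
  {"tx": -140, "ty": -14, "tz": 0, "twist": 7},
  {"tx": -180, "ty": -19, "tz": 0, "twist": 9},
  {"tx": -220, "ty": -23, "tz": 0, "twist": 11},
  {"tx": -255, "ty": -26, "tz": 0, "twist": 13},
  {"tx": -280, "ty": -29, "tz": 0, "twist": 13},
])

```text
clock: 10.85
tcp_pos: [0.4889, -0.226, 0.1757]
orientation: [2.333, 2.102, -0.001]
contact_force: [-0.7, 0.7, 0.1]
grip_width: 0.133
grip_force: 58.6
```

Call:
move_arm([
  {"tx": 0, "ty": 0, "tz": 0, "twist": 0},
  {"tx": 0, "ty": 0, "tz": 0, "twist": 0},
])

```text
clock: 11.02
tcp_pos: [0.4889, -0.2238, 0.1753]
orientation: [2.332, 2.105, -0.001]
contact_force: [-0.0, 0.1, -0.8]
grip_width: 0.13
grip_force: 58.6
```

Run:
```python
from h import *
p,d,c,o=shot('w11'); status(o); print(go(o,[.490,-.295,.172]))
P=pts(c,d);T=(P-o['tcp_pos'])@axes(o)*1000
m=(abs(T[...,1])<12)&(abs(T[...,0])<40)&(T[...,2]>-18)&(T[...,2]<-9); m[:190]=0
k=T[m]; print('key in tool',k.min(0),k.max(0),np.median(k[:,2]))
```

```text
t 11.02 tcp [ 0.4889 -0.2238  0.1753] yaw(y) -5.86 tilt [-0. -0. -1.] j [-0.03  0.54  0.48  1.92 -0.35  0.76  0.55] F [-0.   0.1 -0.8] grip 0.13 58.6
[-70.7   8.3   3.4]
key in tool [-23.04411426 -11.9754816  -17.9967949 ] [22.91748754 11.83902254 -9.02641037] -11.747869714606047
```

Call:
move_arm([
  {"tx": -20, "ty": 2, "tz": 0, "twist": 0},
  {"tx": -50, "ty": 6, "tz": 0, "twist": 0},
  {"tx": -71, "ty": 8, "tz": 0, "twist": 0},
  {"tx": -71, "ty": 8, "tz": 15, "twist": 0},
  {"tx": -71, "ty": 8, "tz": 35, "twist": 0},
  {"tx": -71, "ty": 8, "tz": 55, "twist": 0},
  {"tx": -71, "ty": 8, "tz": 55, "twist": 0},
  {"tx": -71, "ty": 8, "tz": 55, "twist": 0},
])

```text
clock: 11.73
tcp_pos: [0.4903, -0.2927, 0.1201]
orientation: [-2.327, -2.108, 0.001]
contact_force: [0.0, -0.6, -0.0]
grip_width: 0.136
grip_force: 58.6
```

Run:
```python
from h import *
from workcell import arm
o=arm.get_obs(); status(o); print(go(o,[.490,-.295,.080]))
```

```text
t 11.73 tcp [ 0.4903 -0.2927  0.1201] yaw(y) -5.64 tilt [-0.001  0.001 -1.   ] j [ 0.14  0.67  0.42  1.87 -0.41  0.7   0.7 ] F [ 0.  -0.6 -0. ] grip 0.136 58.6
[-2.3  0.  40.1]
```

Call:
move_arm([
  {"tx": -2, "ty": 0, "tz": 5, "twist": 0},
  {"tx": -2, "ty": 0, "tz": 10, "twist": 0},
  {"tx": -2, "ty": 0, "tz": 15, "twist": 0},
  {"tx": -2, "ty": 0, "tz": 20, "twist": 0},
  {"tx": -2, "ty": 0, "tz": 20, "twist": 0},
])

```text
clock: 12.15
tcp_pos: [0.4898, -0.2957, 0.0995]
orientation: [-2.329, -2.107, 0.0]
contact_force: [0.2, -0.3, -1.0]
grip_width: 0.136
grip_force: 58.6
```

In the slot with no resistance. Lowering fully.

Call:
move_arm([
  {"tx": 0, "ty": 0, "tz": 5, "twist": 0},
  {"tx": 0, "ty": 0, "tz": 10, "twist": 0},
  {"tx": 0, "ty": 0, "tz": 15, "twist": 0},
  {"tx": 0, "ty": 0, "tz": 18, "twist": 0},
  {"tx": 0, "ty": 0, "tz": 19, "twist": 0},
  {"tx": 0, "ty": 0, "tz": 19, "twist": 0},
])

```text
clock: 12.65
tcp_pos: [0.4899, -0.2959, 0.081]
orientation: [-2.329, -2.107, 0.0]
contact_force: [-0.6, 0.5, -1.2]
grip_width: 0.133
grip_force: 58.6
```

Call:
move_arm([
  {"tx": 0, "ty": 0, "tz": 0, "twist": 0},
  {"tx": 0, "ty": 0, "tz": 0, "twist": 0},
  {"tx": 0, "ty": 0, "tz": 0, "twist": 0},
  {"tx": 0, "ty": 0, "tz": 0, "twist": 0},
  {"tx": 0, "ty": 0, "tz": 0, "twist": 0},
  {"tx": 0, "ty": 0, "tz": 0, "twist": 0},
  {"tx": 0, "ty": 0, "tz": 0, "twist": 0},
  {"tx": 0, "ty": 0, "tz": 0, "twist": 0},
], jaw=1)

```text
clock: 13.32
tcp_pos: [0.4901, -0.2959, 0.0813]
orientation: [2.33, 2.108, -0.0]
contact_force: [-0.4, -0.0, 0.1]
grip_width: 1.001
grip_force: 0.0
```

Call:
move_arm([
  {"tx": 0, "ty": 0, "tz": -10, "twist": 0},
  {"tx": 0, "ty": 0, "tz": -30, "twist": 0},
  {"tx": 0, "ty": 0, "tz": -60, "twist": 0},
  {"tx": 0, "ty": 0, "tz": -90, "twist": 0},
  {"tx": 0, "ty": 0, "tz": -90, "twist": 0},
  {"tx": 0, "ty": 0, "tz": -90, "twist": 0},
])

```text
clock: 13.82
tcp_pos: [0.4908, -0.2962, 0.1734]
orientation: [2.327, 2.106, 0.002]
contact_force: [-0.2, 0.6, -0.3]
grip_width: 1.002
grip_force: 0.0
```

```bash
python3 key.py w12
```

```text
t 13.82 tcp [ 0.4908 -0.2962  0.1734] yaw(y) -5.72 tilt [ 0.003 -0.001 -1.   ] j [ 0.11  0.59  0.47  1.84 -0.37  0.8   0.67] F [-0.2  0.6 -0.3] grip 1.002 0.0
954 [ 0.48978138 -0.2949668   0.0911705 ] ((489.7256774902344, -296.27197265625), (45.66437530517578, 11.355674743652344), 83.97584533691406)
stand ((490.698486328125, -295.3192138671875), (203.23428344726562, 57.86547088623047), 84.34599304199219)
```

The key is back within 2 mm, upright, at the same height, and the gripper is clear.

```bash
python3 -c "
from workcell import arm; print(arm.finish_job())"
```

```text
the job is handed in; nothing more can be done
None
```

The job is handed in: the square key went fully into the switch, turned clockwise to the stop and back home, and stands back in its middle slot within about 2 mm of where it started; the hand-in call returned no verdict.

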